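Find the pestle with the loose handle

TASK

The handle of one of the four pestles in the wooden stand has worked loose in its head, and you cannot see which. Wiggle the handles gently side to side where they stand until you have felt which one rocks, then pull that pestle out and lower it, foot down, into the steel draining pot for repair without dropping it. Leave the sound pestles in the stand and do not disturb the bottles and cartons.

Things in the scene. Friction and masses are not known exactly. Their poses are not given: they have to be found in the camera images.
- knob_a (a point): Ball end (32 mm across) of the wooden handle of pestle a; point = centre of the ball, z along the handle. The ball centre stands 75 mm above the stand's top face. The handle below the ball is 20 mm thick and is let into the porcelain head 62 mm below the ball centre.
- pestle_a: Porcelain head of pestle a, 38 mm thick, 96 mm long, round foot; origin = lowest point of the foot, z along the head; ball centre 158 mm up. All four stand upright, foot down, in the stand's 83 mm deep bores. The bores are 1.6 mm wide of the head: any pestle leans until its ball is about 3 mm off to each side. A loose handle rocks easily, some 7 mm more each way.
- knob_b (a point): The same point on pestle b, which looks the same as the others. In which bore it stands changes every time.
- pestle_b: Head of pestle b: the same shape and size; origin at the lowest point of its rounded foot, z along the head.
- knob_c (a point): The same point on pestle c, which looks the same as the others. In which bore it stands changes every time.
- pestle_c: Head of pestle c: the same shape and size; origin at the lowest point of its rounded foot, z along the head.
- knob_d (a point): The same point on pestle d, which looks the same as the others. In which bore it stands changes every time.
- pestle_d: Head of pestle d: the same shape and size; origin at the lowest point of its rounded foot, z along the head.
- stand: Fixed beech block, 84 (x) x 336 (y) x 95 mm high, the row of four bores along its y, 84 mm apart (at y = -126, -42, 42, 126 mm); origin at the centre of its underside.
- pot_mouth (a point): Centre of the mouth of the fixed round steel draining pot (a cutlery drainer), at rim height; z up. 81 mm across, 76 mm inside, 80 mm high, straight walls, open top; its floor slopes across from 4 to 25 mm above the table (15 mm at the centre), so a pestle let go inside comes to lean on the rim. It stands left or right of the robot; the white mortar (a wide bowl with a lip, 128 mm across, 76 mm high) stands on the other side and is not needed.
- bottle_1: Pill bottle, 52 mm across, 85 mm high, between the stand and the robot; loose, origin at the centre of its underside. Leave it alone.
- bottle_2: Pill bottle, 60 mm across, 100 mm high, behind the stand; loose, origin at the centre of its underside. Leave it alone.
- bottle_3: Pill bottle, 48 mm across, 75 mm high, to the left of the stand; loose, origin at the centre of its underside. Leave it alone.
- carton_1: Carton lying flat, 55 x 115 x 40 mm high, to the right of the stand; loose, origin at the centre of its underside. Leave it alone.
- carton_2: Carton lying flat, 60 x 90 x 28 mm high, behind the stand; loose, origin at the centre of its underside. Leave it alone.
There are look-alikes about, which are no part of the job. Leave any orange or pink look-alike of the pestle_b alone.

How it is judged:
On the way:
1. the handle that is loose is rocked, its head still down in the stand (((angle between the z axis of knob_a and the z axis of pestle_a, either way round above 0.06 rad and distance of pestle_a from where it was at the start of the episode below 0.008 m) or (angle between the z axis of knob_b and the z axis of pestle_b, either way round above 0.06 rad and distance of pestle_b from where it was at the start of the episode below 0.008 m) or (angle between the z axis of knob_c and the z axis of pestle_c, either way round above 0.06 rad and distance of pestle_c from where it was at the start of the episode below 0.008 m) or (angle between the z axis of knob_d and the z axis of pestle_d, either way round above 0.06 rad and distance of pestle_d from where it was at the start of the episode below 0.008 m))), for 0.05 s.
At the end, for the whole second after the job is handed in: One pestle, a loose-handled one (its handle leans out of line with its head by over 0.06 rad), stands let go in the pot: foot within 38 mm of the pot's axis and over 50 mm below the rim. The other three are still in their bores, feet within 12 mm of where they stood (((horizontal distance between pestle_a and pot_mouth below 0.038 m and z of pestle_a in the frame of pot_mouth below -0.05 m and angle between the z axis of knob_a and the z axis of pestle_a, either way round above 0.06 rad and distance of each of pestle_b, pestle_c, pestle_d from where it was at the start of the episode below 0.012 m) or (horizontal distance between pestle_b and pot_mouth below 0.038 m and z of pestle_b in the frame of pot_mouth below -0.05 m and angle between the z axis of knob_b and the z axis of pestle_b, either way round above 0.06 rad and distance of each of pestle_a, pestle_c, pestle_d from where it was at the start of the episode below 0.012 m) or (horizontal distance between pestle_c and pot_mouth below 0.038 m and z of pestle_c in the frame of pot_mouth below -0.05 m and angle between the z axis of knob_c and the z axis of pestle_c, either way round above 0.06 rad and distance of each of pestle_a, pestle_b, pestle_d from where it was at the start of the episode below 0.012 m) or (horizontal distance between pestle_d and pot_mouth below 0.038 m and z of pestle_d in the frame of pot_mouth below -0.05 m and angle between the z axis of knob_d and the z axis of pestle_d, either way round above 0.06 rad and distance of each of pestle_a, pestle_b, pestle_c from where it was at the start of the episode below 0.012 m))); the robot touches nothing.
It fails at once if a bottle or carton is pushed aside by over 30 mm (distance of any of bottle_1, bottle_2, bottle_3, carton_1, carton_2 from where it was at the start of the episode above 0.03 m).
It fails at once if a pestle is forced: wrenched against its bore with over 50 N (a side push of some 15 N on its ball) (contact force between stand and pestle_a above 50 N or contact force between stand and pestle_b above 50 N or contact force between stand and pestle_c above 50 N or contact force between stand and pestle_d above 50 N).
It fails at once if a pestle is dropped into the pot: let go with its foot less than 30 mm below the rim ((horizontal distance between pestle_a and pot_mouth below 0.04 m and z of pestle_a in the frame of pot_mouth above -0.03 m and contact force between the fingers and pestle_a below 0.1 N) or (horizontal distance between pestle_b and pot_mouth below 0.04 m and z of pestle_b in the frame of pot_mouth above -0.03 m and contact force between the fingers and pestle_b below 0.1 N) or (horizontal distance between pestle_c and pot_mouth below 0.04 m and z of pestle_c in the frame of pot_mouth above -0.03 m and contact force between the fingers and pestle_c below 0.1 N) or (horizontal distance between pestle_d and pot_mouth below 0.04 m and z of pestle_d in the frame of pot_mouth above -0.03 m and contact force between the fingers and pestle_d below 0.1 N)).
It also fails if it takes over 69 s, if anything falls off the work surface, if the arm or the gripper's body presses on something with over 40 N, if the wrist force passes 120 N, or if a joint passes its speed limit or range.

ROBOT

A 6-joint arm with a two-finger parallel gripper is mounted at the origin on the work surface. World frame = base frame: x ahead of the robot, y to its left, z up, the work surface at z = 0. Lengths are in m, angles in rad, forces in N, time in s.
With the tool pointing down it reaches from about 0.2 to 0.875 m from the base axis. Payload 3.4 kg.
Tool frame: the origin (TCP) lies midway between the tips of the shut fingers; the grasp point (between the pads) lies 19 mm behind it; z points along the fingers, y is the direction in which the jaws open and shut (so a half turn about z gives the same grasp; the last joint's range is limited). The gripper opens to 94 mm and grips with 3 to 60 N. Pads are 16 mm wide; open, the fingers measure 119 mm over their backs; the gripper's body (75 mm by 177 mm) begins 78 mm behind the grasp point.
Start: joints at [-1.332, 0.276, 1.505, -0, 1.361, -0.121], TCP at [0.202, -0.538, 0.205] pointing down, gripper open.
Joint ranges: [-2.89, 2.89], [-0.75, 2.08], [0.22, 2.7], [-1.18, 4.32], [0.11, 2.71], [-2.7, 2.7]. Speed limits (rad/s): [2.57, 2.57, 3.14, 3.14, 3.14, 3.14].

INTERFACE

Orientations are given as a unit quaternion [w, x, y, z].
In Python, from bench import monitor, imaging, ticket gives the robot as it stands.
- The arm moves only by the shell command python3 -m jog 'ROWS' [FORCE]. ROWS is a JSON object of lists of equal length, an entry for each row: "translation": the shift along the tool's x, y, z in cm, a list of three; "roll": the turn about the tool's z in rad; "grip": the opening, from 0 (shut) to 1 (fully open). In form: {"translation": [[tx, ty, tz], ...], "roll": [roll, ...], "grip": [grip, ...]}. A call has 1 to 12 rows; each row is the pose to reach, as a shift and turn from the pose commanded when the call began, along the tool's axes at that moment; what a row does not reach only later rows make up. A row lasts 1/12 s, in which the tool goes at most 41.7 mm and 7.16 degrees, less where a joint would pass 70% of its speed; a pose out of reach is approached as far as the arm can. A call with a gripper value outside its range is refused whole. The fingers move at their own pace and stop on an object; FORCE is the grip in N (left out, the last holds). Time passes only in rows, so rows that repeat a pose let the fingers close. It gives the time, the measured TCP pose, the force and the opening at its end, in the units of the state.
- monitor.sense(): the state, without advancing time (a new reading comes with each control period).
- imaging.read_camera(name): name is "side" or "top"; returns (picture, depth): 420x560x3 uint8, red, green, blue; 420x560 float32, m along the optical axis (not along the pixel's ray), 0 where there is no reading.
- imaging.camera_model(name): a dict with "mtx" (3x3 intrinsics, pixels), "origin" and "attitude" of the camera in the world. Camera axes: x right, y up, looking along -z (the intrinsics and any distortion apply to the point x, -y, -z); pixel columns grow to the right and rows downward; lengths in m; the calibration is good to about 2 mm. A picture is of the moment at which its call begins. camera_model takes no time and is no camera call.
- ticket.hand_in(): hands the job in, once; it reports no verdict.
Trained networks look in the newest picture that a camera, given by its name, has taken for a name from the list of things; names that differ only in an ending like _2 or _b are one class to them, and where a whole thing is asked for, a point or a joint stands for the part that bears it (a point fixed in the world has none). Each returns a list of dicts, best first, with "confidence" (0 to 1); they miss things now and then, are a little off and sometimes report something else, mostly with a low value. They report only what shows in the picture. A call takes as long as a camera call. They do not tell look-alikes from the thing itself.
- imaging.look_for(label, camera): "xyz" ([x, y, z] in m, in the coordinates of the camera as it stood for that picture, good to about 4 mm: the middle of the surface that is visible of it).
- imaging.pinpoint(label, camera): "xyz" ([x, y, z] in m, in the coordinates of the camera as it stood for that picture, good to about 4 mm: a listed point, or the origin of a listed thing).
The state is a dict: "t": time; "joints": joint angles; "qd": joint speeds; "joint_efforts": joint torques, N m; "tcp_pos": TCP position; "eef_rot": TCP orientation; "wrist_force": force on the tool from outside, world axes, zero at the start; "moment": the same for the moment, N m; "finger_gap": finger opening in m.
Only numpy, scipy, OpenCV 4.12 (cv2) and the standard library are available. Lean on these libraries where they do the work, as an engineer would, in place of code of your own. Each camera call takes 0.05 s, during which the arm holds its last target. There are 200 camera calls.

## Working session

There is one attempt and no reset: what is moved stays moved. The work goes in short steps, Python scripts to look and compute and a shell command to move; the robot and the scene stay as the last step left them, time stands still between calls to the robot, and variables do not carry over. Pictures are saved under pics/ and viewed, about 8 in all and at most 12, crops included, and the job is handed in when it is done.

```bash
ls; mkdir -p pics
cat > h.py <<'E'
import numpy as np, cv2
from scipy.spatial.transform import Rotation as R
from bench import monitor, imaging, ticket
def cam(n):
    m=imaging.camera_model(n); a=np.array(m["attitude"],float)
    Rm=a if a.shape==(3,3) else R.from_quat(a[[1,2,3,0]]).as_matrix()
    return np.array(m["mtx"]),np.array(m["origin"]),Rm
def w(n,p): K,o,Rm=cam(n); return o+Rm@np.array(p)
def px(n,P): K,o,Rm=cam(n); c=Rm.T@(np.array(P)-o); q=K@np.array([c[0],-c[1],-c[2]]); return q[:2]/q[2]
def cloud(n,d):
    K,o,Rm=cam(n); v,u=np.mgrid[:d.shape[0],:d.shape[1]]
    x=(u-K[0,2])/K[0,0]*d; y=(v-K[1,2])/K[1,1]*d
    return o+np.stack([x,-y,-d],-1)@Rm.T
E
python3 - <<'E'
from h import *
print(monitor.sense()); 
for n in("side","top"):
    print(imaging.camera_model(n))
    p,d=imaging.read_camera(n); cv2.imwrite(f"pics/{n}0.png",p[...,::-1]); np.save(f"{n}0.npy",d)
    for l in("knob_a","pot_mouth","stand"):
        for r in imaging.pinpoint(l,n): P=w(n,r["xyz"]); print(n,l,round(r["confidence"],2),P.round(4),px(n,P).round())
E
```

```text
pics
{'t': 0.0, 'joints': array([-1.33200067e+00,  2.76564352e-01,  1.50607075e+00, -1.57458482e-05,
        1.36070254e+00, -1.20965383e-01]), 'qd': array([-0.00039732,  0.00022044, -0.00051145, -0.00070927,  0.00090589,
       -0.00043238]), 'joint_efforts': array([-2.31751503e-03, -4.04591954e+01, -2.37236881e+01,  6.99692499e-02,
        3.43788019e-02, -1.33645353e-04]), 'tcp_pos': array([ 0.20230684, -0.53765143,  0.20464708]), 'eef_rot': array([-8.70528763e-04,  9.83864407e-01,  1.78913575e-01, -5.90584953e-05]), 'wrist_force': array([ 0.55395643,  0.22458815, -0.16097942]), 'moment': array([-0.01881547,  0.03039411,  0.00530832]), 'finger_gap': 0.09407637067307692}
{'mtx': array([[441.95908584,   0.        , 280.5983114 ],
       [  0.        , 441.95908584, 205.9122404 ],
       [  0.        ,   0.        ,   1.        ]]), 'origin': array([0.37626264, 0.72746507, 0.64836208]), 'attitude': array([-0.10489018, -0.05861537,  0.46263938,  0.87836615])}
side knob_a 0.93 [0.7393 0.0062 0.1567] [196. 188.]
side knob_a 0.9 [0.5709 0.0692 0.1718] [265. 209.]
side knob_a 0.78 [ 0.605
[... 430 characters left out ...]
        , 448.63713011, 204.81864655],
       [  0.        ,   0.        ,   1.        ]]), 'origin': array([ 0.4131405 , -0.00427285,  1.05482705]), 'attitude': array([ 0.70878451,  0.06304125, -0.06621941, -0.69947502])}
top knob_a 0.79 [ 0.4595 -0.1637  0.1624] [359. 265.]
top knob_a 0.77 [0.7394 0.0069 0.1536] [274. 130.]
top knob_a 0.73 [ 0.6035 -0.0923  0.1728] [323. 192.]
top knob_a 0.71 [0.5731 0.0742 0.1699] [240. 206.]
top knob_a 0.69 [ 0.624  -0.1739  0.1692] [363. 183.]
top knob_a 0.65 [ 0.7228 -0.0869  0.1556] [319. 138.]
top knob_a 0.48 [ 0.5912 -0.0089  0.1671] [281. 198.]
top pot_mouth 0.75 [0.4136 0.2556 0.0793] [156. 286.]
top stand 0.9 [ 0.5942 -0.0515  0.0006] [298. 211.]
```

View pics/side0.png

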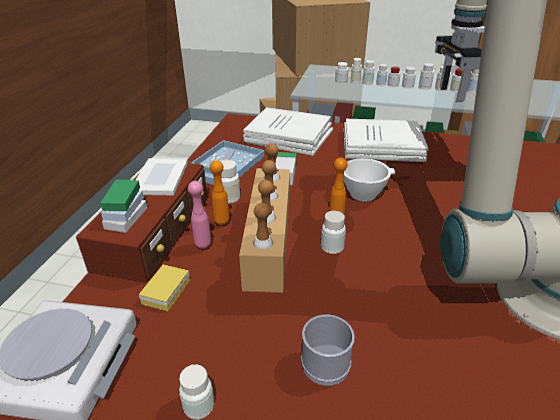

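View pics/top0.png

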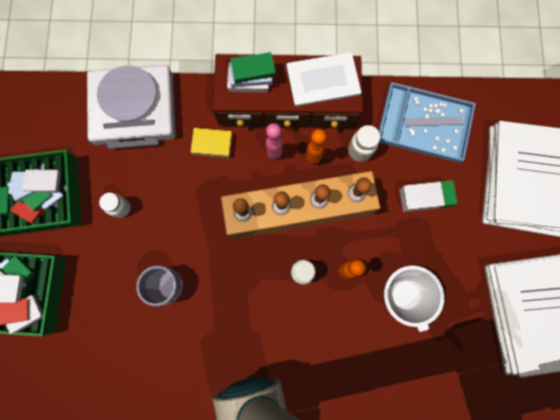

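The side view shows the brown balls in the stand at (265,209), (264,189), (269,167) and (271,149). In the top view they are at (240,206), (281,198), (323,192) and (363,183). The pink and orange look-alikes stand free, at side (196,188), (217,166), (341,164), and I'll leave those alone. The pot is on the left at side (329,336), top (156,286). Next I'll refine the positions from depth.

Run:
```python
from h import *
from scipy.optimize import least_squares
G=np.array([[.573,.072],[.593,-.008],[.604,-.092],[.6235,-.173]])
for n in("side","top"):
    d=np.load(f"{n}0.npy"); P=cloud(n,d).reshape(-1,3); P=P[d.ravel()>0]
    for g in G:
        for it in range(3):
            q=P[(np.linalg.norm(P[:,:2]-g[:2],axis=1)<.024)&(P[:,2]>.16)]
            s=least_squares(lambda c:np.linalg.norm(q-c,axis=1)-.016,[*g[:2],.17],loss='soft_l1',f_scale=.002).x; g=s
        print(n,"ball",len(q),s.round(4))
    T=P[(abs(P[:,2]-.095)<.004)&(P[:,0]>.5)&(P[:,0]<.7)&(abs(P[:,1]+.05)<.22)]
    r=cv2.minAreaRect((T[:,:2]*1000).astype(np.float32)); print(n,"stand top",r,np.median(T[:,2]))
    T=P[(P[:,2]>.07)&(P[:,2]<.09)&(np.linalg.norm(P[:,:2]-[.4145,.2575],axis=1)<.06)]
    print(n,"pot",cv2.minEnclosingCircle((T[:,:2]*1000).astype(np.float32)),T[:,2].max())
```

```text
side ball 222 [0.5773 0.0733 0.1708]
side ball 188 [ 0.5928 -0.0096  0.1705]
side ball 160 [ 0.6082 -0.0918  0.1706]
side ball 144 [ 0.6239 -0.1741  0.1706]
side stand top ((600.3348999023438, -49.57261657714844), (84.28916931152344, 339.0025329589844), 10.695836067199707) 0.09587882245996704
side pot ((417.9268798828125, 256.23583984375), 42.63834762573242) 0.08281029746195356
top ball 198 [0.575  0.0727 0.1695]
top ball 198 [ 0.5905 -0.01    0.1699]
top ball 196 [ 0.6058 -0.0922  0.1697]
top ball 198 [ 0.6215 -0.1749  0.1699]
top stand top ((598.09814453125, -51.341644287109375), (84.67689514160156, 336.530517578125), 10.689775466918945) 0.09499357184203316
top pot ((415.7774353027344, 255.52821350097656), 42.05107879638672) 0.08562293934066534
```

```bash
python3 -m jog '{"translation":[[4.0,-1.5,-4],[8,-3,-4],[12,-4.5,-4],[16,-6,-4],[20,-7.5,-4],[24,-9,-4],[28,-10.5,-4],[32,-12,-4],[36,-13.5,-4],[40,-15,-4],[40,-15,-4],[40,-15,-4]],"roll":[-0.12,-0.24,-0.36,-0.48,-0.6,-0.72,-0.84,-0.96,-1.08,-1.2,-1.32,-1.397],"grip":[0.65,0.65,0.65,0.65,0.65,0.65,0.65,0.65,0.65,0.65,0.65,0.65]}' 5
cat >> h.py <<'E'
def st(tgt=None):
    s=monitor.sense(); q=s["eef_rot"]; Rm=R.from_quat(np.array(q)[[1,2,3,0]]).as_matrix()
    print("t",round(s["t"],2),"tcp",s["tcp_pos"].round(4),"phi",np.arctan2(Rm[1,0],Rm[0,0]).round(4),"tilt",Rm[:,2].round(3),"F(tool)",(Rm.T@s["wrist_force"]).round(2),"gap",round(s["finger_gap"],4))
    if tgt is not None: print("delta tool cm",(Rm.T@(np.array(tgt)-s["tcp_pos"])*100).round(2))
E
python3 -c "
from h import *
st([.6225,-.1743,.245])"
```

```text
t: 1.4
tcp_pos: [0.5276, -0.2532, 0.2452]
eef_rot: [0.0, 0.634, 0.773, 0.001]
wrist_force: [-0.0, -0.2, -0.1]
finger_gap: 0.0613
t 1.4 tcp [ 0.5276 -0.2532  0.2452] phi 1.7673 tilt [ 0.002  0.002 -1.   ] F(tool) [-0.18 -0.07  0.15] gap 0.0613
delta tool cm [ 5.89 10.85  0.06]
```

```bash
python3 -m jog '{"translation":[[2,3.6,0],[4,7.2,0],[5.9,10.8,0],[5.9,10.8,0],[5.9,10.8,2],[5.9,10.8,4],[5.9,10.8,6],[5.9,10.8,8],[5.9,10.8,9.4],[5.9,10.8,9.4],[5.9,10.8,9.4],[5.9,10.8,9.4]],"roll":[0.01,0.01,0.01,0.01,0.01,0.01,0.01,0.01,0.01,0.01,0.01,0.01],"grip":[0.65,0.65,0.65,0.65,0.65,0.65,0.65,0.65,0.65,0.65,0.65,0.65]}' 4
python3 -c "
from h import *
st([.6225,-.1743,.151])"
```

```text
t: 2.4
tcp_pos: [0.6198, -0.1795, 0.1525]
eef_rot: [0.001, 0.642, 0.766, 0.0]
wrist_force: [0.0, -0.7, 0.3]
finger_gap: 0.0612
t 2.4 tcp [ 0.6198 -0.1795  0.1525] phi 1.7467 tilt [ 0.002 -0.001 -1.   ] F(tool) [-0.68 -0.1  -0.27] gap 0.0612
delta tool cm [0.46 0.36 0.15]
```

```bash
python3 -m jog '{"translation":[[0.45,0.35,0.1],[0.45,0.35,0.1],[0.45,0.35,0.1],[0.45,0.35,0.1]],"roll":[0,0,0,0],"grip":[0.65,0.65,0.65,0.65]}' 4
python3 -c "
from h import *
st([.6225,-.1743,.151])"
```

```text
t: 2.73
tcp_pos: [0.6222, -0.174, 0.1511]
eef_rot: [0.001, 0.642, 0.767, 0.0]
wrist_force: [0.1, -0.6, -0.8]
finger_gap: 0.0612
t 2.73 tcp [ 0.6222 -0.174   0.1511] phi 1.7471 tilt [ 0.001 -0.001 -1.   ] F(tool) [-0.61 -0.02  0.78] gap 0.0612
delta tool cm [-0.04  0.02  0.01]
```

Positioned. Now I'll close softly on ball d, 3 N.

```bash
python3 -m jog '{"translation":[[0,0,0],[0,0,0],[0,0,0],[0,0,0],[0,0,0],[0,0,0]],"roll":[0,0,0,0,0,0],"grip":[0.3,0.3,0.3,0.3,0.3,0.3]}' 3
python3 -c "
from h import *
st()"
```

```text
t: 3.23
tcp_pos: [0.6219, -0.1741, 0.1505]
eef_rot: [0.0, 0.642, 0.766, -0.0]
wrist_force: [0.4, -1.0, 0.0]
finger_gap: 0.0314
t 3.23 tcp [ 0.6219 -0.1741  0.1505] phi 1.7467 tilt [-0. -0. -1.] F(tool) [-1.01  0.18 -0.01] gap 0.0314
```

```bash
python3 -m jog '{"translation":[[0,0.1,0],[0,0.2,0],[0,0.2,0]],"roll":[0,0,0],"grip":[0.3,0.3,0.3]}'; python3 -c "
from h import *
st()"; python3 -m jog '{"translation":[[0,0.1,0],[0,0.2,0],[0,0.2,0]],"roll":[0,0,0],"grip":[0.3,0.3,0.3]}'; python3 -c "
from h import *
st()"
```

```text
t: 3.48
tcp_pos: [0.6239, -0.1736, 0.1504]
eef_rot: [-0.0, 0.642, 0.767, -0.0]
wrist_force: [0.2, -0.0, -0.5]
finger_gap: 0.0316
t 3.48 tcp [ 0.6239 -0.1736  0.1504] phi 1.7469 tilt [-0. -0. -1.] F(tool) [-0.07  0.22  0.48] gap 0.0316
t: 3.73
tcp_pos: [0.6251, -0.1734, 0.1505]
eef_rot: [-0.001, 0.642, 0.767, -0.001]
wrist_force: [-2.1, -0.2, 2.1]
finger_gap: 0.0318
t 3.73 tcp [ 0.6251 -0.1734  0.1505] phi 1.7469 tilt [-0.002 -0.    -1.   ] F(tool) [ 0.16 -2.14 -2.05] gap 0.0318
```

```bash
python3 -m jog '{"translation":[[0,0.1,0],[0,0.1,0],[0,0.1,0]],"roll":[0,0,0],"grip":[0.3,0.3,0.3]}'; python3 -c "
from h import *
st()"
```

```text
t: 3.98
tcp_pos: [0.6263, -0.1733, 0.1507]
eef_rot: [-0.0, 0.642, 0.767, -0.0]
wrist_force: [-3.8, -1.8, 3.1]
finger_gap: 0.0316
t 3.98 tcp [ 0.6263 -0.1733  0.1507] phi 1.7468 tilt [-0.001 -0.    -1.   ] F(tool) [-1.14 -4.11 -3.07] gap 0.0316
```

```bash
python3 -m jog '{"translation":[[0,0.15,0],[0,0.15,0],[0,0.15,0]],"roll":[0,0,0],"grip":[0.3,0.3,0.3]}'; python3 -c "
from h import *
st()"; python3 -m jog '{"translation":[[0,-0.65,0],[0,-0.65,0],[0,-0.65,0],[0,-0.65,0],[0,-0.65,0],[0,-0.65,0]],"roll":[0,0,0,0,0,0],"grip":[0.3,0.3,0.3,0.65,0.65,0.65]}'; python3 -c "
from h import *
st()"
```

```text
t: 4.23
tcp_pos: [0.6271, -0.1731, 0.1506]
eef_rot: [-0.001, 0.642, 0.767, -0.001]
wrist_force: [-6.2, -1.6, 4.8]
finger_gap: 0.0329
t 4.23 tcp [ 0.6271 -0.1731  0.1506] phi 1.7469 tilt [-0.002 -0.001 -1.   ] F(tool) [-0.46 -6.44 -4.76] gap 0.0329
t: 4.73
tcp_pos: [0.6221, -0.1739, 0.1502]
eef_rot: [-0.0, 0.642, 0.767, 0.0]
wrist_force: [-0.4, -0.6, 0.4]
finger_gap: 0.0478
t 4.73 tcp [ 0.6221 -0.1739  0.1502] phi 1.7469 tilt [-0.  0. -1.] F(tool) [-0.52 -0.51 -0.44] gap 0.0478
```

```bash
python3 -m jog '{"translation":[[0,0,-2.5],[0,0,-5.5],[2.5,0,-5.5],[5,0.05,-5.5],[7.5,0.05,-5.5],[8.35,0.05,-5.5],[8.35,0.05,-5.5],[8.35,0.05,-5.5],[8.35,0.05,-3],[8.35,0.05,-0.1],[8.35,0.05,-0.1],[8.35,0.05,-0.1]],"roll":[0,0,0,0,-0.01,-0.01,-0.01,-0.01,-0.01,-0.01,-0.01,-0.01],"grip":[0.65,0.65,0.65,0.65,0.65,0.65,0.65,0.65,0.65,0.65,0.65,0.65]}' 3
python3 -c "
from h import *
st([.607,-.0918,.151])"
```

```text
t: 5.73
tcp_pos: [0.607, -0.0928, 0.15]
eef_rot: [-0.002, 0.639, 0.769, -0.001]
wrist_force: [0.3, 0.6, 0.0]
finger_gap: 0.0612
t 5.73 tcp [ 0.607  -0.0928  0.15  ] phi 1.7555 tilt [-0.004  0.    -1.   ] F(tool) [ 0.57  0.37 -0.02] gap 0.0612
delta tool cm [ 0.1   0.02 -0.1 ]
```

Close, then step out to +4.5 mm, as with the first.

```bash
python3 -m jog '{"translation":[[0.1,0,0],[0.1,0,0],[0.1,0,0],[0.1,0,0],[0.1,0,0],[0.1,0,0],[0.1,0.1,0],[0.1,0.2,0],[0.1,0.3,0],[0.1,0.35,0],[0.1,0.35,0]],"roll":[0,0,0,0,0,0,0,0,0,0,0],"grip":[0.3,0.3,0.3,0.3,0.3,0.3,0.3,0.3,0.3,0.3,0.3]}' 3
python3 -c "
from h import *
st()"; python3 -m jog '{"translation":[[0,0.15,0],[0,0.15,0],[0,0.15,0]],"roll":[0,0,0],"grip":[0.3,0.3,0.3]}'; python3 -c "
from h import *
st()"
```

```text
t: 6.65
tcp_pos: [0.6093, -0.0904, 0.1516]
eef_rot: [-0.001, 0.638, 0.77, -0.002]
wrist_force: [-4.5, -1.2, 5.0]
finger_gap: 0.0317
t 6.65 tcp [ 0.6093 -0.0904  0.1516] phi 1.7571 tilt [-0.004 -0.001 -1.   ] F(tool) [-0.32 -4.61 -5.02] gap 0.0317
t: 6.9
tcp_pos: [0.6108, -0.0901, 0.1514]
eef_rot: [-0.001, 0.638, 0.77, -0.001]
wrist_force: [-6.2, -1.8, 5.4]
finger_gap: 0.0318
t 6.9 tcp [ 0.6108 -0.0901  0.1514] phi 1.757 tilt [-0.004 -0.001 -1.   ] F(tool) [-0.63 -6.41 -5.34] gap 0.0318
```

Position 3 is also stiff. Releasing it and moving to position 2.

```bash
python3 -m jog '{"translation":[[0,-0.45,0],[0,-0.45,0],[0,-0.45,0],[0,-0.45,-3],[0,-0.45,-5.5],[2.5,-0.45,-5.5],[5,-0.45,-5.5],[7.5,-0.45,-5.5],[8.4,-0.45,-5.5],[8.4,-0.45,-5.5],[8.4,-0.45,-3],[8.4,-0.45,0]],"roll":[0,0,0,0,0,0,0,0,0,0,0,0],"grip":[0.65,0.65,0.65,0.65,0.65,0.65,0.65,0.65,0.65,0.65,0.65,0.65]}' 3
python3 -c "
from h import *
st([.5914,-.0092,.151])"
```

```text
t: 7.9
tcp_pos: [0.5955, -0.0093, 0.1532]
eef_rot: [0.004, 0.638, 0.77, 0.002]
wrist_force: [0.7, 0.3, -0.7]
finger_gap: 0.0614
t 7.9 tcp [ 0.5955 -0.0093  0.1532] phi 1.7573 tilt [ 0.008 -0.002 -1.   ] F(tool) [0.14 0.7  0.73] gap 0.0614
delta tool cm [ 0.09 -0.4   0.22]
```

```bash
python3 -m jog '{"translation":[[0,0,0],[0,0,0],[0,0,0]],"roll":[0,0,0],"grip":[0.5,0.5,0.5]}' 3
python3 -c "
from h import *
st([.5914,-.0092,.151])"
```

```text
t: 8.15
tcp_pos: [0.5937, -0.009, 0.1523]
eef_rot: [0.001, 0.639, 0.769, 0.0]
wrist_force: [0.5, 0.2, 0.0]
finger_gap: 0.0479
t 8.15 tcp [ 0.5937 -0.009   0.1523] phi 1.7561 tilt [ 0.001 -0.001 -1.   ] F(tool) [ 0.07  0.48 -0.01] gap 0.0479
delta tool cm [ 0.03 -0.22  0.13]
```

```bash
python3 -m jog '{"translation":[[0,-0.2,0.1],[0,-0.2,0.1],[0,-0.2,0.1],[0,-0.2,0.1],[0,-0.2,0.1],[0,-0.1,0.1],[0,0,0.1],[0,0.1,0.1],[0,0.15,0.1],[0,0.15,0.1]],"roll":[0,0,0,0,0,0,0,0,0,0],"grip":[0.3,0.3,0.3,0.3,0.3,0.3,0.3,0.3,0.3,0.3]}' 3
python3 -c "
from h import *
st([.5914,-.0092,.151])"; python3 -m jog '{"translation":[[0,0.15,0],[0,0.15,0],[0,0.15,0]],"roll":[0,0,0],"grip":[0.3,0.3,0.3]}'; python3 -c "
from h import *
st([.5914,-.0092,.151])"
```

```text
t: 8.98
tcp_pos: [0.5946, -0.0078, 0.1508]
eef_rot: [0.001, 0.638, 0.77, 0.0]
wrist_force: [0.8, 0.2, 5.2]
finger_gap: 0.0317
t 8.98 tcp [ 0.5946 -0.0078  0.1508] phi 1.7569 tilt [ 0.001 -0.    -1.   ] F(tool) [ 0.05  0.79 -5.24] gap 0.0317
delta tool cm [-0.08 -0.34 -0.02]
t: 9.23
tcp_pos: [0.5957, -0.0075, 0.1505]
eef_rot: [0.0, 0.638, 0.77, 0.0]
wrist_force: [-0.1, -0.1, 5.8]
finger_gap: 0.0314
t 9.23 tcp [ 0.5957 -0.0075  0.1505] phi 1.7569 tilt [ 0. -0. -1.] F(tool) [-0.09 -0.08 -5.75] gap 0.0314
delta tool cm [-0.09 -0.46 -0.05]
```

Here there is no lateral force at +4.6 mm. Going further to confirm.

```bash
python3 -m jog '{"translation":[[0,0.1,0],[0,0.2,0],[0,0.2,0]],"roll":[0,0,0],"grip":[0.3,0.3,0.3]}'; python3 -c "
from h import *
st([.5914,-.0092,.151])"; python3 -m jog '{"translation":[[0,0.1,0],[0,0.15,0],[0,0.15,0]],"roll":[0,0,0],"grip":[0.3,0.3,0.3]}'; python3 -c "
from h import *
st([.5914,-.0092,.151])"
```

```text
t: 9.48
tcp_pos: [0.5975, -0.0071, 0.1502]
eef_rot: [-0.0, 0.638, 0.77, -0.0]
wrist_force: [-0.2, 0.3, 3.9]
finger_gap: 0.0319
t 9.48 tcp [ 0.5975 -0.0071  0.1502] phi 1.7568 tilt [-0. -0. -1.] F(tool) [ 0.37 -0.1  -3.95] gap 0.0319
delta tool cm [-0.09 -0.63 -0.08]
t: 9.73
tcp_pos: [0.5986, -0.0069, 0.15]
eef_rot: [-0.0, 0.638, 0.77, -0.0]
wrist_force: [-0.3, -0.2, 1.4]
finger_gap: 0.0318
t 9.73 tcp [ 0.5986 -0.0069  0.15  ] phi 1.7568 tilt [-0.001  0.    -1.   ] F(tool) [-0.16 -0.29 -1.44] gap 0.0318
delta tool cm [-0.1  -0.75 -0.1 ]
```

Pestle at position 2 (top px (281,198)) is the loose one. I'll rock a little more for the angle criterion, then the other way.

```bash
python3 -m jog '{"translation":[[0,0.1,0],[0,0.1,0],[0,0.1,0]],"roll":[0,0,0],"grip":[0.3,0.3,0.3]}'; python3 -c "
from h import *
st([.5914,-.0092,.151])"; python3 -m jog '{"translation":[[0,-0.3,0],[0,-0.6,0],[0,-0.9,0],[0,-1.2,0],[0,-1.4,0],[0,-1.5,0],[0,-1.55,0],[0,-1.6,0],[0,-1.6,0],[0,-1.6,0]],"roll":[0,0,0,0,0,0,0,0,0,0],"grip":[0.3,0.3,0.3,0.3,0.3,0.3,0.3,0.3,0.3,0.3]}'; python3 -c "
from h import *
st([.5914,-.0092,.151])"
```

```text
t: 9.98
tcp_pos: [0.5994, -0.0067, 0.1499]
eef_rot: [-0.001, 0.638, 0.77, -0.0]
wrist_force: [-0.7, -0.5, 0.1]
finger_gap: 0.0311
t 9.98 tcp [ 0.5994 -0.0067  0.1499] phi 1.7569 tilt [-0.001 -0.    -1.   ] F(tool) [-0.36 -0.82 -0.11] gap 0.0311
delta tool cm [-0.1  -0.83 -0.11]
t: 10.82
tcp_pos: [0.5842, -0.0097, 0.1505]
eef_rot: [0.0, 0.638, 0.77, -0.0]
wrist_force: [0.0, 0.3, 0.9]
finger_gap: 0.0315
t 10.82 tcp [ 0.5842 -0.0097  0.1505] phi 1.7568 tilt [-0. -0. -1.] F(tool) [ 0.33  0.11 -0.94] gap 0.0315
delta tool cm [-0.09  0.72 -0.05]
```

```bash
python3 -m jog '{"translation":[[-0.1,0.7,0],[-0.1,0.7,0],[-0.1,0.7,0],[-0.1,0.7,0],[-0.1,0.7,0],[-0.1,0.7,0],[-0.1,0.7,2],[-0.1,0.7,3.5],[-0.1,0.7,4.0],[-0.1,0.7,4.0],[-0.1,0.7,4.0]],"roll":[0,0,0,0,0,0,0,0,0,0,0],"grip":[0.3,0.3,0.65,0.65,0.65,0.65,0.65,0.65,0.65,0.65,0.65]}' 3; python3 -c "
from h import *
st([.5914,-.0092,.1])
p,d=imaging.read_camera('side'); u,v=px('side',[.5914,-.0092,.13]).astype(int)
cv2.imwrite('pics/s1.png',cv2.resize(p[v-60:v+60,u-80:u+80,::-1],None,fx=5,fy=5,interpolation=2))"
```

```text
t: 11.73
tcp_pos: [0.5914, -0.0093, 0.1106]
eef_rot: [-0.0, 0.638, 0.77, -0.0]
wrist_force: [0.2, -0.2, 0.6]
finger_gap: 0.0613
t 11.73 tcp [ 0.5914 -0.0093  0.1106] phi 1.7568 tilt [-0. -0. -1.] F(tool) [-0.28  0.14 -0.59] gap 0.0613
delta tool cm [0.01 0.01 1.06]
```

View pics/s1.png

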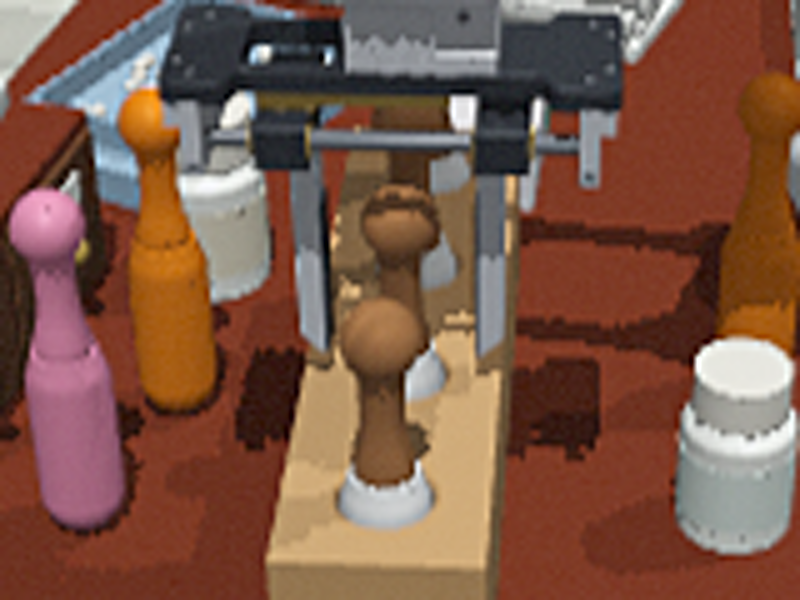

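The fingers straddle pestle 2 at crop (400,230). The visible porcelain shoulder at (385,500) tapers, so pads would slip off it. I'll grip the thin handle under the ball, where the ball acts as a stop.

```bash
python3 -m jog '{"translation":[[0,0,-0.8],[0,0,-0.8],[0,0,-0.8],[0,0,-0.8],[0,0,-0.8],[0,0,-0.8],[0,0,-0.8],[0,0,-0.8]],"roll":[0,0,0,0,0,0,0,0],"grip":[0.65,0.15,0.15,0.15,0.1,0.1,0.1,0.1]}' 20; python3 -c "
from h import *
st([.5914,-.0092,.118])"
```

```text
t: 12.45
tcp_pos: [0.5913, -0.0093, 0.1185]
eef_rot: [0.0, 0.638, 0.77, -0.0]
wrist_force: [0.4, -0.4, 0.2]
finger_gap: 0.0313
t 12.45 tcp [ 0.5913 -0.0093  0.1185] phi 1.7568 tilt [-0. -0. -1.] F(tool) [-0.43  0.35 -0.25] gap 0.0313
delta tool cm [0.01 0.02 0.05]
```

```bash
python3 -m jog '{"translation":[[0,0,0],[0,0,0],[0,0,0],[0,0,0]],"roll":[0,0,0,0],"grip":[0.05,0.05,0.05,0.05]}' 20; python3 -c "
from h import *
st([.5914,-.0092,.118])"
```

```text
t: 12.78
tcp_pos: [0.5913, -0.0093, 0.1185]
eef_rot: [0.0, 0.638, 0.77, -0.0]
wrist_force: [-0.6, -0.3, 0.8]
finger_gap: 0.0311
t 12.78 tcp [ 0.5913 -0.0093  0.1185] phi 1.7568 tilt [ 0. -0. -1.] F(tool) [-0.17 -0.62 -0.76] gap 0.0311
delta tool cm [0.01 0.01 0.05]
```

The upper part of the flat fingers stopped on the ball (gap 31 mm). I'll grip the ball itself with the pads instead.

```bash
python3 -m jog '{"translation":[[0,0,0],[0,0,0],[0,0,-1.5],[0,0,-3.2],[0,0,-3.2],[0,0,-3.2],[0,0,-3.2],[0,0,-3.2],[0,0,-3.2],[0,0,-3.2],[0,0,-3.2],[0,0,-3.2]],"roll":[0,0,0,0,0,0,0,0,0,0,0,0],"grip":[0.5,0.5,0.5,0.5,0.5,0.2,0.2,0.2,0.2,0.2,0.2,0.2]}' 30; python3 -c "
from h import *
st([.5914,-.0092,.150])"
```

```text
t: 13.78
tcp_pos: [0.5906, -0.0092, 0.1496]
eef_rot: [-0.001, 0.638, 0.77, -0.001]
wrist_force: [-0.8, 0.4, -2.7]
finger_gap: 0.0307
t 13.78 tcp [ 0.5906 -0.0092  0.1496] phi 1.7568 tilt [-0.002  0.    -1.   ] F(tool) [ 0.55 -0.7   2.74] gap 0.0307
delta tool cm [-0.01  0.08 -0.04]
```

```bash
python3 -m jog '{"translation":[[0,0,-0.3],[0,0,-0.6],[0,0,-1],[0,0,-1.5],[0,0,-2],[0,0,-2],[0,0,-2]],"roll":[0,0,0,0,0,0,0],"grip":[0.2,0.2,0.2,0.2,0.2,0.2,0.2]}' 30; python3 -c "
from h import *
st([.5914,-.0092,.170])"
```

```text
t: 14.37
tcp_pos: [0.5915, -0.0094, 0.1711]
eef_rot: [0.001, 0.638, 0.77, 0.0]
wrist_force: [-0.1, -0.6, -3.2]
finger_gap: 0.031
t 14.37 tcp [ 0.5915 -0.0094  0.1711] phi 1.7568 tilt [ 0.001 -0.    -1.   ] F(tool) [-0.57 -0.26  3.18] gap 0.031
delta tool cm [ 0.02 -0.01  0.11]
```

Held at about 3.2 N of weight with no side force. Lifting clear.

```bash
python3 -m jog '{"translation":[[0,0,-0.7],[0,0,-1.5],[0,0,-2.5],[0,0,-3.5],[0,0,-4.5],[0,0,-5.5],[0,0,-6.5],[0,0,-7.5],[0,0,-8.5],[0,0,-9.2],[0,0,-9.5],[0,0,-9.5]],"roll":[0,0,0,0,0,0,0,0,0,0,0,0],"grip":[0.2,0.2,0.2,0.2,0.2,0.2,0.2,0.2,0.2,0.2,0.2,0.2]}' 30; python3 -c "
from h import *
st([.416,.256,.265])
p,d=imaging.read_camera('side'); cv2.imwrite('pics/s2.png',p[60:,100:480,::-1])"
```

```text
t: 15.37
tcp_pos: [0.5917, -0.0094, 0.2664]
eef_rot: [0.001, 0.638, 0.77, 0.0]
wrist_force: [0.4, 0.6, -2.7]
finger_gap: 0.0306
t 15.37 tcp [ 0.5917 -0.0094  0.2664] phi 1.7568 tilt [ 0.002 -0.    -1.   ] F(tool) [0.53 0.53 2.68] gap 0.0306
delta tool cm [ 29.33 -12.36   0.1 ]
```

View pics/s2.png

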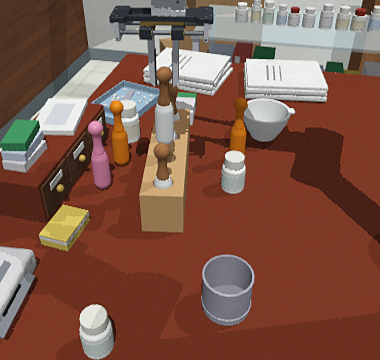

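The pestle hangs straight in the gripper at crop (165,120), clear of the stand, and the other three remain. I'll go toward the robot first, then left to the pot.

```bash
python3 -m jog '{"translation":[[0,-0.5,0],[0,-1.5,0],[0,-3,0],[0,-4.5,0],[0,-6,0],[0,-7.5,0],[0.5,-9,0],[1.5,-10.3,0],[2.8,-11.3,0],[4.3,-12,0],[5.8,-12.3,0],[7.3,-12.3,0]],"roll":[0,0,0,0,0,0,0,0,0,0,0,0],"grip":[0.2,0.2,0.2,0.2,0.2,0.2,0.2,0.2,0.2,0.2,0.2,0.2]}' 30; python3 -m jog '{"translation":[[1.5,0,0],[3.2,0,0],[5,0,0],[7,0,0],[9,0,0],[11,0,0],[13,0,0],[15,0,0],[17,0,0],[18.8,0,0],[20.2,0,0],[21,0,0]],"roll":[0,0,0,0,0,0,0,0,0,0,0,0],"grip":[0.2,0.2,0.2,0.2,0.2,0.2,0.2,0.2,0.2,0.2,0.2,0.2]}' 30; python3 -m jog '{"translation":[[0.4,0,0],[0.6,0,0],[0.7,0,0],[0.7,0,0],[0.7,0,0],[0.7,0,0],[0.7,0,0],[0.7,0,0],[0.7,0,0],[0.7,0,0],[0.7,0,0],[0.7,0,0]],"roll":[0,0,0,0,0,0,0,0,0,0,0,0],"grip":[0.2,0.2,0.2,0.2,0.2,0.2,0.2,0.2,0.2,0.2,0.2,0.2]}' 30;  python3 -c "
from h import *
st([.416,.256,.265])
for n in('side','top'):
    p,d=imaging.read_camera(n); cv2.imwrite(f'pics/{n}3.png',p[...,::-1]); np.save(f'{n}3.npy',d)
    P=cloud(n,d).reshape(-1,3); P=P[d.ravel()>0]; P=P[(np.linalg.norm(P[:,:2]-[.416,.256],axis=1)<.06)&(P[:,2]>.1)]
    for a in np.arange(.1,.3,.02):
        q=P[(P[:,2]>=a)&(P[:,2]<a+.02)]
        if len(q): print(n,a.round(2),len(q),q.min(0).round(3),q.max(0).round(3))
"
```

```text
t: 16.42
tcp_pos: [0.4547, 0.0406, 0.2653]
eef_rot: [-0.001, 0.639, 0.77, -0.0]
wrist_force: [0.6, -0.2, -3.5]
finger_gap: 0.0307
t: 17.42
tcp_pos: [0.4165, 0.2477, 0.2651]
eef_rot: [-0.001, 0.638, 0.77, -0.0]
wrist_force: [0.5, 0.1, -2.9]
finger_gap: 0.0303
t: 18.42
tcp_pos: [0.4167, 0.2529, 0.2654]
eef_rot: [-0.0, 0.638, 0.77, -0.0]
wrist_force: [-0.1, -0.2, -2.8]
finger_gap: 0.0306
t 18.42 tcp [0.4167 0.2529 0.2654] phi 1.7568 tilt [-0. -0. -1.] F(tool) [-0.17 -0.16  2.76] gap 0.0306
delta tool cm [ 0.32 -0.02  0.04]
side 0.12 7 [0.409 0.263 0.135] [0.428 0.268 0.14 ]
side 0.14 201 [0.401 0.25  0.14 ] [0.438 0.274 0.16 ]
side 0.16 242 [0.401 0.252 0.16 ] [0.437 0.274 0.18 ]
side 0.18 259 [0.401 0.252 0.18 ] [0.438 0.273 0.2  ]
side 0.2 320 [0.401 0.245 0.2  ] [0.438 0.273 0.22 ]
side 0.22 280 [0.404 0.25  0.22 ] [0.434 0.27  0.24 ]
side 0.24 157 [0.41  0.251 0.24 ] [0.429 0.264 0.26 ]
side 0.26 245 [0.389 0.24  0.26 ] [0.442 0.268 0.28 ]
side 0.28 582 [0.389 0.244 0.28 ] [0.443 0.269 0.3  ]
top 0.14 36 [0.4   0.233 0.142] [0.435 0.247 0.16 ]
top 0.16 56 [0.4   0.233 0.16 ] [0.437 0.25  0.18 ]
top 0.18 55 [0.4   0.234 0.18 ] [0.436 0.249 0.2  ]
top 0.2 129 [0.399 0.233 0.2  ] [0.436 0.264 0.22 ]
top 0.22 115 [0.402 0.238 0.22 ] [0.433 0.26  0.24 ]
top 0.24 37 [0.408 0.242 0.241] [0.426 0.249 0.258]
top 0.26 33 [0.391 0.237 0.266] [0.443 0.249 0.28 ]
top 0.28 216 [0.39  0.235 0.28 ] [0.443 0.264 0.3  ]
```

View pics/side3.png

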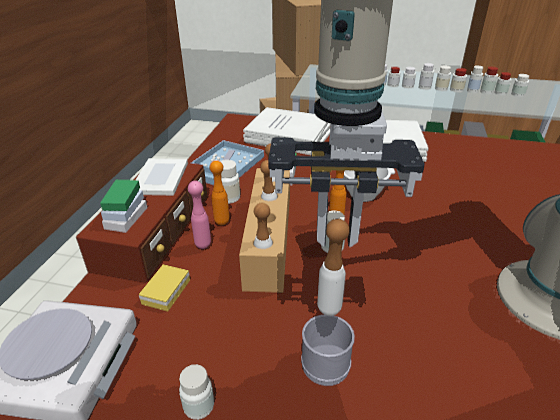

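The pestle hangs over the pot, at side px (330,270) above the pot at (327,345). The head axis is off by about (-2, +3) mm, so I'll correct that while lowering.

```bash
python3 -m jog '{"translation":[[0.3,-0.1,0],[0.35,-0.15,0],[0.35,-0.15,0],[0.35,-0.15,0.5],[0.35,-0.15,1.2],[0.35,-0.15,2],[0.35,-0.15,2.8],[0.35,-0.15,3.6],[0.35,-0.15,4.4],[0.35,-0.15,5],[0.35,-0.15,5],[0.35,-0.15,5]],"roll":[0,0,0,0,0,0,0,0,0,0,0,0],"grip":[0.2,0.2,0.2,0.2,0.2,0.2,0.2,0.2,0.2,0.2,0.2,0.2]}' 30; python3 -c "
from h import *
st()"; python3 -m jog '{"translation":[[0,0,0.5],[0,0,1],[0,0,1.5],[0,0,2],[0,0,2.5],[0,0,3],[0,0,3.5],[0,0,4],[0,0,4.3],[0,0,4.5],[0,0,4.5],[0,0,4.5]],"roll":[0,0,0,0,0,0,0,0,0,0,0,0],"grip":[0.2,0.2,0.2,0.2,0.2,0.2,0.2,0.2,0.2,0.2,0.2,0.2]}' 30; python3 -c "
from h import *
st()
p,d=imaging.read_camera('side'); cv2.imwrite('pics/s4.png',cv2.resize(p[180:400,230:440,::-1],None,fx=2.5,fy=2.5))"
```

```text
t: 19.52
tcp_pos: [0.4145, 0.256, 0.215]
eef_rot: [-0.0, 0.638, 0.77, -0.0]
wrist_force: [0.3, 0.1, -3.9]
finger_gap: 0.0309
t 19.52 tcp [0.4145 0.256  0.215 ] phi 1.7568 tilt [-0.001 -0.    -1.   ] F(tool) [0.08 0.33 3.91] gap 0.0309
t: 20.52
tcp_pos: [0.4147, 0.2561, 0.1704]
eef_rot: [0.0, 0.638, 0.77, 0.0]
wrist_force: [-0.6, -0.6, -3.8]
finger_gap: 0.0306
t 20.52 tcp [0.4147 0.2561 0.1704] phi 1.7568 tilt [ 0. -0. -1.] F(tool) [-0.47 -0.74  3.84] gap 0.0306
```

View pics/s4.png

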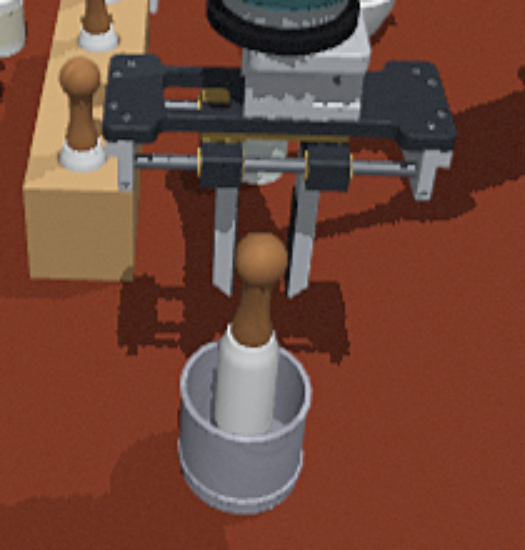

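The head is inside the pot, centred, with the foot about 49 mm below the rim. Lowering onto the floor.

```bash
python3 -m jog '{"translation":[[0,0,0.3],[0,0,0.6],[0,0,0.8],[0,0,0.8],[0,0,0.8]],"roll":[0,0,0,0,0],"grip":[0.2,0.2,0.2,0.2,0.2]}' 30; python3 -c "
from h import *
st()";  python3 -m jog '{"translation":[[0,0,0.2],[0,0,0.4],[0,0,0.4],[0,0,0.4],[0,0,0.4]],"roll":[0,0,0,0,0],"grip":[0.2,0.2,0.2,0.2,0.2]}' 30; python3 -c "
from h import *
st()"
```

```text
t: 20.98
tcp_pos: [0.4145, 0.256, 0.1622]
eef_rot: [-0.0, 0.638, 0.77, -0.0]
wrist_force: [-0.2, 1.1, -2.4]
finger_gap: 0.0305
t 20.98 tcp [0.4145 0.256  0.1622] phi 1.7568 tilt [-0. -0. -1.] F(tool) [1.1  0.03 2.42] gap 0.0305
t: 21.4
tcp_pos: [0.4147, 0.2561, 0.1584]
eef_rot: [0.0, 0.638, 0.77, -0.0]
wrist_force: [0.8, -0.7, -2.9]
finger_gap: 0.0308
t 21.4 tcp [0.4147 0.2561 0.1584] phi 1.7568 tilt [ 0. -0. -1.] F(tool) [-0.83  0.63  2.85] gap 0.0308
```

```bash
python3 -m jog '{"translation":[[0,0,0.15],[0,0,0.3],[0,0,0.3],[0,0,0.3]],"roll":[0,0,0,0],"grip":[0.2,0.2,0.2,0.2]}' 30; python3 -c "
from h import *
st()"
```

```text
t: 21.73
tcp_pos: [0.4145, 0.256, 0.1553]
eef_rot: [-0.0, 0.638, 0.77, -0.0]
wrist_force: [-0.3, 0.0, -3.7]
finger_gap: 0.0304
t 21.73 tcp [0.4145 0.256  0.1553] phi 1.7568 tilt [-0. -0. -1.] F(tool) [ 0.09 -0.25  3.7 ] gap 0.0304
```

```bash
python3 -m jog '{"translation":[[0,0,0],[0,0,0],[0,0,0],[0,0,0],[0,0,0],[0,0,0],[0,0,0],[0,0,0],[0,0,0],[0,0,0],[0,0,0],[0,0,0]],"roll":[0,0,0,0,0,0,0,0,0,0,0,0],"grip":[1,1,1,1,1,1,1,1,1,1,1,1]}' 30; python3 -c "
from h import *
st()
p,d=imaging.read_camera('side'); cv2.imwrite('pics/s5.png',cv2.resize(p[180:400,230:440,::-1],None,fx=2.5,fy=2.5))"
```

```text
t: 22.73
tcp_pos: [0.4146, 0.2561, 0.1554]
eef_rot: [0.0, 0.638, 0.77, -0.0]
wrist_force: [0.7, 0.1, -0.3]
finger_gap: 0.0939
t 22.73 tcp [0.4146 0.2561 0.1554] phi 1.7568 tilt [-0. -0. -1.] F(tool) [-0.02  0.68  0.29] gap 0.0939
```

View pics/s5.png

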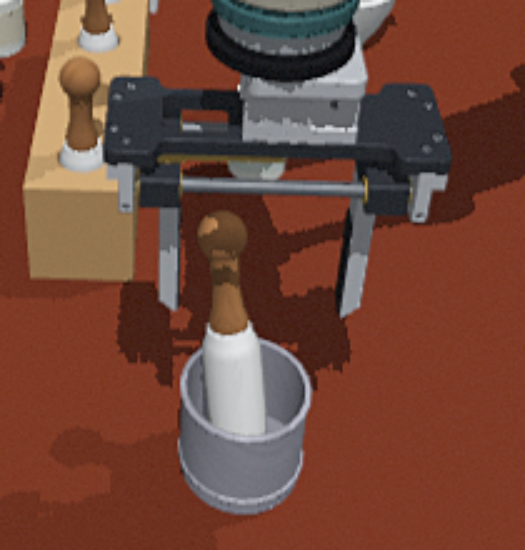

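The pestle is released and leans on the rim, with its ball at crop (222,237), clear of the fingers. Raising the arm.

```bash
python3 -m jog '{"translation":[[0,0,-1],[0,0,-3],[0,0,-6],[0,0,-9],[0,0,-12],[0,0,-14],[0,0,-14],[0,0,-14]],"roll":[0,0,0,0,0,0,0,0],"grip":[1,1,1,1,1,1,1,1]}' 30;  python3 -m jog '{"translation":[[-2,-1,0],[-5,-2,0],[-9,-4,0],[-13,-6,0],[-16,-7,0],[-18,-8,0],[-18,-8,0],[-18,-8,0]],"roll":[0,0,0,0,0,0,0,0],"grip":[1,1,1,1,1,1,1,1]}' 30; python3 -c "
from h import *
st()
o=[]
for n in('side','top'):
    p,d=imaging.read_camera(n); np.save(f'{n}6.npy',d); np.save(f'{n}6p.npy',p); u,v=px(n,[.416,.256,.1]).astype(int)
    o.append(cv2.resize(p[max(v-80,0):v+60,u-50:u+50,::-1],(400,560),interpolation=2))
cv2.imwrite('pics/s6.png',np.hstack(o))"
```

```text
t: 23.45
tcp_pos: [0.4151, 0.2563, 0.2968]
eef_rot: [0.001, 0.638, 0.77, 0.001]
wrist_force: [0.6, 0.4, -0.6]
finger_gap: 0.0939
t: 24.12
tcp_pos: [0.3684, 0.0639, 0.2943]
eef_rot: [-0.001, 0.64, 0.769, -0.0]
wrist_force: [-0.9, 0.0, 0.7]
finger_gap: 0.094
t 24.12 tcp [0.3684 0.0639 0.2943] phi 1.7538 tilt [-0.002  0.001 -1.   ] F(tool) [ 0.17 -0.84 -0.69] gap 0.094
```

View pics/s6.png

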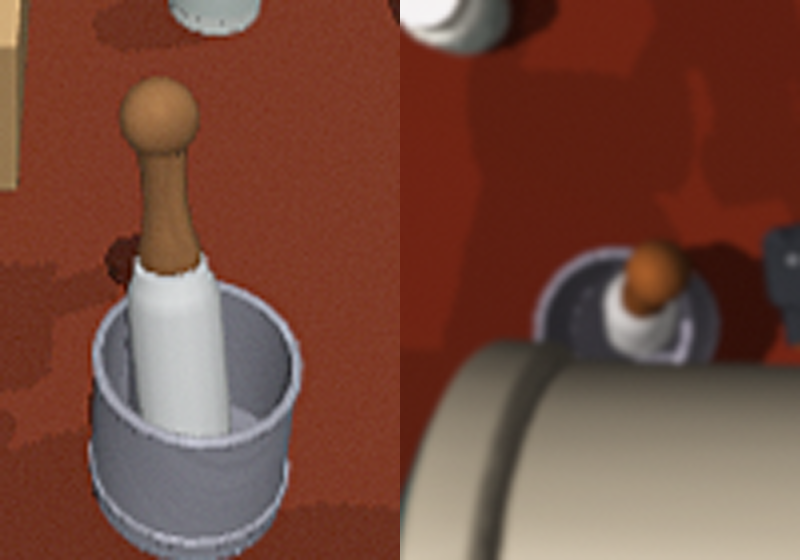

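The pestle leans on the far rim. I'll clear the arm, then measure the handle–head angle and check the other three.

```bash
python3 -m jog '{"translation":[[-3,0,0],[-6,0,0],[-9,0,0],[-12,0,0],[-15,0,0],[-18,0,0],[-21,0,0],[-24,0,0],[-26,0,0],[-26,0,0]],"roll":[0,0,0,0,0,0,0,0,0,0],"grip":[1,1,1,1,1,1,1,1,1,1]}'
cat > fit.py <<'E'
from h import *
from scipy.optimize import least_squares
C=[]; 
for n in('side','top'):
    p,d=imaging.read_camera(n); cv2.imwrite(f'pics/{n}7.png',p[...,::-1])
    P=cloud(n,d).reshape(-1,3); c=p.reshape(-1,3).astype(int); ok=d.ravel()>0; P,c=P[ok],c[ok]
    P=P+(np.array([-.0011,0,-.0004]) if n=='side' else np.array([.0011,0,.0002]))
    for g in [[.5765,.073],[.607,-.0918],[.6226,-.1743]]:
        q=P[(np.linalg.norm(P[:,:2]-g,axis=1)<.024)&(P[:,2]>.155)]; print(n,'ball',len(q),q.mean(0).round(3) if len(q) else '')
    m=(np.linalg.norm(P[:,:2]-[.416,.256],axis=1)<.1)&(P[:,2]>.085); C.append(np.c_[P[m],c[m]])
def ax(Q,r,a0):
    def f(v): D=np.array([v[2],v[3],1]);D/=np.linalg.norm(D); w_=Q-np.array([v[0],v[1],.12]); return np.linalg.norm(np.cross(w_,D),axis=1)-r
    v=least_squares(f,a0,loss='soft_l1',f_scale=.001).x; D=np.array([v[2],v[3],1]); return v[:2],D/np.linalg.norm(D)
for name,A in(('side',C[0]),('both',np.vstack(C))):
    P,c=A[:,:3],A[:,3:]; sat=c.max(1)-c.min(1)
    white=(sat<40)&(c.max(1)>120); brown=(sat>50)
    b=P[brown&(P[:,2]>.1)]; top=b[b[:,2]>b[:,2].max()-.02]
    s=least_squares(lambda x:np.linalg.norm(top-x,axis=1)-.016,top.mean(0)-[0,0,.008],loss='soft_l1',f_scale=.002).x
    H=P[white]; pt,D=ax(H,.019,[*H[:,:2].mean(0),0,.1])
    # joint = point on head axis at 62 mm from ball
    o=np.array([*pt,.12]); t=(s-o)@D; perp=np.linalg.norm(s-o-t*D)
    print(name,len(H),'ball',s.round(4),'headdir',D.round(3),'lean',np.degrees(np.arccos(D[2])).round(1),'ball off head axis mm',(perp*1e3).round(1),'angle',(np.arcsin(perp/.062)).round(3),'foot',(o+D*(np.sqrt(max(.062**2-perp**2,0))*-1+t-.096)).round(4))
E
python3 fit.py
```

```text
t: 25.05
tcp_pos: [0.4193, -0.1936, 0.2942]
eef_rot: [-0.0, 0.639, 0.769, -0.001]
wrist_force: [0.0, -0.3, 0.2]
finger_gap: 0.0942
side ball 236 [0.573 0.082 0.175]
side ball 170 [ 0.607 -0.082  0.175]
side ball 151 [ 0.62  -0.165  0.174]
top ball 198 [0.574 0.072 0.18 ]
top ball 194 [ 0.608 -0.09   0.181]
top ball 200 [ 0.62  -0.173  0.18 ]
side 401 ball [0.443  0.2129 0.1645] headdir [ 0.212 -0.444  0.87 ] lean 29.5 ball off head axis mm 12.6 angle 0.204 foot [0.4134 0.2721 0.022 ]
both 492 ball [0.4431 0.2128 0.1644] headdir [ 0.258 -0.453  0.854] lean 31.4 ball off head axis mm 15.1 angle 0.247 foot [0.4101 0.2727 0.0233]
```

```bash
cat > fit2.py <<'E'
from h import *
from scipy.optimize import least_squares
def ax(Q,r,o,D):
    o=o.copy()
    def f(v): d=D+np.array([v[2],v[3],0]); d/=np.linalg.norm(d); return np.linalg.norm(np.cross(Q-o-[v[0],v[1],0],d),axis=1)-r-(v[4] if len(v)>4 else 0)
    v=least_squares(f,[0,0,0,0],loss='soft_l1',f_scale=.001); x=v.x; d=D+np.array([x[2],x[3],0]); return o+[x[0],x[1],0],d/np.linalg.norm(d),np.median(abs(v.fun))
n='side'; p,d=imaging.read_camera(n); P=cloud(n,d).reshape(-1,3); c=p.reshape(-1,3).astype(int)
sat=c.max(1)-c.min(1); S=np.array([.4441,.2129,.1648])
br=(sat>50)&(np.linalg.norm(P-S,axis=1)<.02)
S=least_squares(lambda x:np.linalg.norm(P[br]-x,axis=1)-.016,S,loss='soft_l1',f_scale=.001).x
F=np.array([.413,.272,.022]); D=(S-F)/np.linalg.norm(S-F)
for it in range(4):
    t=(P-F)@D; rad=np.linalg.norm(np.cross(P-F,D),axis=1)
    m=(t>.025)&(t<.083)&(rad<.0225)&(rad>.0155)&(sat<45)
    o,D2,res=ax(P[m],.019,F,D); F=o+D2*((S-o)@D2-.158); D=D2
h=(sat>50)&(np.linalg.norm(P-S,axis=1)>.018)&((P-F)@D>.10)&((P-F)@D<.14)&(np.linalg.norm(np.cross(P-F,D),axis=1)<.025)
J=F+D*.096; H=(S-J)/np.linalg.norm(S-J)
print('ball',S.round(4),'n',m.sum(),'res',res.round(4),'bright',np.percentile(c[m].max(1),[5,50,95]),'D',D.round(3),'foot',F.round(4),'joint',J.round(4),'|SJ|',np.linalg.norm(S-J).round(4),'angle head/ball',np.arccos(D@H).round(3),'lean head',np.arccos(D[2]).round(3),'lean handle',np.arccos(H[2]).round(3))
im=p.copy()
for a,b,col in((F,J+D*.062,(255,0,0)),(J,S,(0,255,0))):
    cv2.line(im,tuple(map(int,px(n,a))),tuple(map(int,px(n,b))),col,1)
vv,uu=np.unravel_index(np.where(m)[0],d.shape); im[vv,uu]=(im[vv,uu]*.5+np.array([0,0,127])).astype(np.uint8)
u,v=px(n,[.416,.256,.1]).astype(int)
cv2.imwrite('pics/s8.png',np.hstack([cv2.resize(i[v-80:v+60,u-50:u+50,::-1],(400,560),interpolation=2) for i in(p,im)]))
E
python3 fit2.py
```

```text
ball [0.4443 0.2131 0.1646] n 678 res 0.0006 bright [133.85 189.   200.  ] D [ 0.165 -0.227  0.96 ] foot [0.4176 0.2564 0.0148] joint [0.4335 0.2346 0.1069] |SJ| 0.0625 angle head/ball 0.123 lean head 0.285 lean handle 0.396
```

View pics/s8.png

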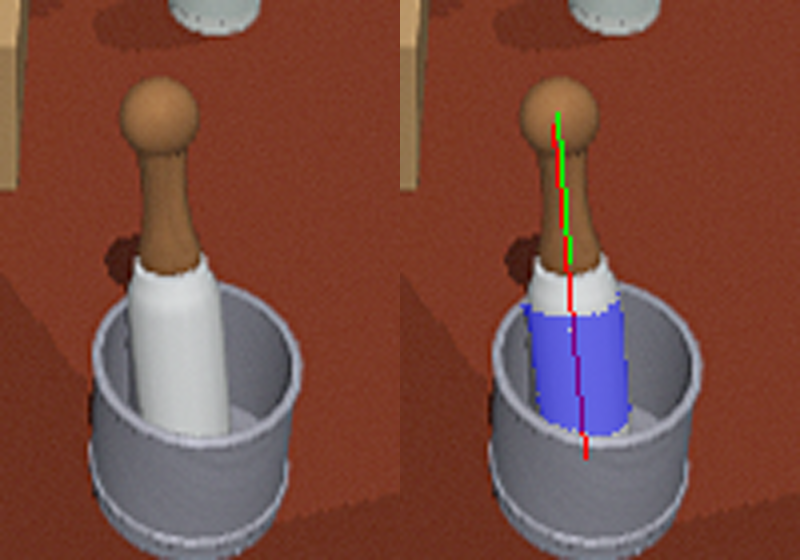

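The refined fit has a 0.6 mm residual, and its mask covers only the head. The foot is on the pot axis about 65 mm below the rim, and the handle sits about 0.12 rad off the head. The three other balls are where they were. Handing in.

```bash
python3 -c "
from h import *
st(); print(ticket.hand_in())"
```

```text
t 25.2 tcp [ 0.4178 -0.1896  0.2948] phi 1.7583 tilt [-0.001  0.002 -1.   ] F(tool) [ 0.58 -1.07  0.4 ] gap 0.094
the job is handed in; nothing more can be done
None
```

The loose pestle now stands let go in the steel pot, and I handed the job in at 25 s on the robot's clock. No verdict was reported.

**Finding it:** I wiggled three of the four handles by the ball.
- The two on the right (stand y = -126 and -42 mm) pushed back with about 6 N at 5 mm, so I took them as sound.
- The next one (y = +42 mm) swung about 8 mm each way with almost no side force, so it was the loose one.
- I did not test the fourth, at y = +126 mm.

**Moving it:** My first try at the thin handle failed because the fingers stopped on the ball. I gripped the ball itself at 30 N, lifted the pestle out and lowered it until its foot was about 64 mm below the rim. It leaned on the rim when I let go.

**Last checks:**
- **Pestle in the pot:** The foot is within about 2 mm of the pot's axis and about 65 mm below the rim. The handle sits about 0.12 rad out of line with the head.
- **Disagreement:** An earlier fit gave 0.20–0.25 rad, but it covered only the tapered shoulder, so I redid it with more of the head.
- **Other pestles:** The other three balls were still in their places. I did not measure their feet directly.
- **Bottles and cartons:** I did not measure them again. They looked in place where the pictures showed them, and the arm passed above them.
- **Gripper:** It was open and well clear of everything.

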